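Clear the glazing bench

ROBOT

A 6-joint arm with a two-finger parallel gripper is mounted at the origin on the work surface. World frame = base frame: x ahead of the robot, y to its left, z up, the work surface at z = 0. Lengths are in m, angles in degrees, forces in N, time in s.
With the tool pointing down it reaches from about 0.3 to 0.75 m from the base axis. Payload 8.5 kg.
Tool frame: the origin (TCP) lies midway between the tips of the shut fingers; the grasp point (between the pads) lies 19 mm behind it (env.tcp_to_grasp is the z of the grasp point in the tool frame, in m); z points along the fingers, y is the line along which they close (so a half turn about z gives the same grasp; the last joint's range is limited). The gripper opens to 85 mm and grips with 20 to 120 N. Pads are 22 mm wide; open, the fingers measure 114 mm over their backs; the gripper's body (76 mm by 85 mm) begins 54 mm behind the grasp point. The pads swing forward as they close: fully open they stand 13 mm farther back than shut.
Start: joints at [-76.679, 21.807, 74.336, -0, 83.858, -12.336], TCP at [0.238, -0.496, 0.231] pointing down, gripper open.
Joint ranges: [-178.18, 178.18], [-50.72, 133.34], [12.68, 142.11], [-81.47, 261.47], [9.98, 163.14], [-165.26, 165.26]. Speed limits (degrees/s): [136.94, 136.94, 180, 180, 180, 180].

INTERFACE

Orientations are given as a 3x3 rotation matrix whose columns are the frame's x, y, z axes.
In Python, from rig import env, imaging, job, models gives the robot as it stands. The module is installed in compiled form; this text tells all that it offers.
- The arm moves only by the tool jog_arm, never from a script. Its argument "plan" is text: rows parted by semicolons, each of 7 numbers parted by spaces: the turn, a rotation vector about the tool's x, y, z in degrees, then the shift along the tool's x, y, z in cm, then the closure in counts, from 0 (fully open) to 255 (shut). In form: rx ry rz x y z claw; .... A call has 1 to 10 rows; each row shifts and turns the commanded pose from where the row before left it, along the tool's axes as they then stand; what a row does not reach is not made up. A row lasts 1/12 s, in which the tool goes at most 41.7 mm and 7.16 degrees, less where a joint would pass 70% of its speed; a pose out of reach is approached as far as the arm can. A call with a gripper value outside its range is refused whole. The fingers move at their own pace and stop on an object; "grip_force" is the grip in N (left out, the last holds). Time passes only in rows, so rows that do not move let the fingers close. It gives the time, the measured TCP pose, the force, the opening and the grip force at its end, in the units of the state.
- env.observe(): the state, without advancing time (a new reading comes with each control period).
- imaging.get_image(name): name is "scene" or "top" or "wrist"; returns a dict with "pixels" (384x512x3 uint8, red, green, blue), "depth" (384x512 float32, m along the optical axis (not along the pixel's ray), 0 where there is no reading), "fov_y" (degrees; the focal length in pixels is half the picture's height over the tangent of half this angle, whatever the lens; pixels are square), "cx", "cy" (the principal point, pixels), "distortion" ([k1, k2, p1, p2, k3] as OpenCV has them; the pictures are not rectified), "world_from_camera" (4x4, takes a point from camera to world coordinates). Camera axes: x right, y down, z forward; pixel columns grow to the right and rows downward; lengths in m; the calibration is good to about 2 mm. A picture is of the moment at which its call begins.
- job.close_job(): hands the job in; it is judged then, once.
Trained networks look in the newest picture that a camera, given by its name, has taken for a name from the list of things; names that differ only in an ending like _2 or _b are one class to them, and where a whole thing is asked for, a point or a joint stands for the part that bears it (a point fixed in the world has none). Each returns a list of dicts, best first, with "confidence" (0 to 1); they miss things now and then, are a little off and sometimes report something else, mostly with a low value. They report only what shows in the picture. A call takes as long as a camera call.
- models.outline_of(camera, query): "region" (384x512 bool, what is visible of it) and "bbox" ([centre column, centre row, width, height] in pixels, round what is visible of it).
- models.tip_of(camera, query): "at" ([column, row] in pixels: a listed point, or the origin of a listed thing).
The state is a dict: "time_s": time; "q": joint angles; "qvel": joint speeds; "joint_efforts": joint torques, N m; "position": TCP position; "tool_rot": TCP orientation; "ft_force": force on the tool from outside, world axes, zero at the start; "wrist_torque": the same for the moment, N m; "grip_width": finger opening in m; "gripper_force": force on a finger pad.
Only numpy, scipy, OpenCV 4.12 (cv2) and the standard library are available. Lean on these libraries where they do the work, as an engineer would, in place of code of your own. Each camera call takes 0.05 s, during which the arm holds its last target. There are 200 camera calls.

TASK

Clear the glazing bench: stand both glaze jars upright in the white storage box and lower its lid fully shut without slamming it, and hang every dipper by its handle loop on the hook rail, one dipper to a hook, hanging straight and still. Leave the other things on the bench where they are.

Things in the scene. Friction and masses are not known exactly. Their poses are not given: they have to be found in the camera images.
- dipper1: dipper (two or three alike; None if absent): upright steel cup 60 mm across, 42 mm tall; a rod from its +x rim leans in to an upright blue rectangular loop centred over the cup, in the y-z plane (window seen along x). Loop: 34 mm wide over flat sides (y; grip here), 8 mm thick, z 84 to 134 mm; window 22 wide, z 91 to 127. 0.09-0.18 kg. Origin: centre of cup underside, z up
- dipper1_bar (a point): dipper1: middle of the underside of its loop's top bar (the bar is 7 mm tall), 127 mm above the dipper's origin; this is what rests in a hook. Axes as the dipper's
- dipper2: dipper (two or three alike; None if absent): upright steel cup 60 mm across, 42 mm tall; a rod from its +x rim leans in to an upright blue rectangular loop centred over the cup, in the y-z plane (window seen along x). Loop: 34 mm wide over flat sides (y; grip here), 8 mm thick, z 84 to 134 mm; window 22 wide, z 91 to 127. 0.09-0.18 kg. Origin: centre of cup underside, z up
- dipper2_bar (a point): dipper2: middle of the underside of its loop's top bar (the bar is 7 mm tall), 127 mm above the dipper's origin; this is what rests in a hook. Axes as the dipper's
- dipper3: dipper (two or three alike; None if absent): upright steel cup 60 mm across, 42 mm tall; a rod from its +x rim leans in to an upright blue rectangular loop centred over the cup, in the y-z plane (window seen along x). Loop: 34 mm wide over flat sides (y; grip here), 8 mm thick, z 84 to 134 mm; window 22 wide, z 91 to 127. 0.09-0.18 kg. Origin: centre of cup underside, z up
- dipper3_bar (a point): dipper3: middle of the underside of its loop's top bar (the bar is 7 mm tall), 127 mm above the dipper's origin; this is what rests in a hook. Axes as the dipper's
- jar1: glaze jar: white plastic jar with dark green screw cap and band, upright on the bench at the start; 85 mm tall, body 56 mm across, cap (top 21 mm) 57 mm across, part filled so its weight sits low, 0.11 to 0.2 kg. Origin: centre of its underside, z up
- jar2: glaze jar: white plastic jar with rust brown screw cap and band, upright on the bench at the start; 85 mm tall, body 56 mm across, cap (top 21 mm) 57 mm across, part filled so its weight sits low, 0.11 to 0.2 kg. Origin: centre of its underside, z up
- hook_rail: fixed open hook rail: foot board 18 mm thick, 240 mm wide (y), from 70 mm ahead (-x) to 100 mm behind the rail's front face; two posts at its ends carry a flat cross rail (240 mm wide, 18 mm thick, 203 to 235 mm up) with three steel J-hooks on its front face. Origin: on the bench, below the middle of the rail's front face; x points away from the robot, the hooks stick out along -x; z up
- hook1 (a point): hook 1, at y = 80 mm on the rail: lowest point of its throat, on top of the rod, 208 mm up, 56 mm ahead of the rail's face; axes as hook_rail. 6 mm rod: from the rail out 36 mm (axis 219 mm up), down to a flat throat 26 mm long (axis 205 mm up), up to a tip 20 mm ahead of this point, top 222 mm up. Pass a window over the tip along +x, then lower the bar into the throat
- hook2 (a point): hook 2, at y = 0 mm on the rail: lowest point of its throat, on top of the rod, 208 mm up, 56 mm ahead of the rail's face; axes as hook_rail. 6 mm rod: from the rail out 36 mm (axis 219 mm up), down to a flat throat 26 mm long (axis 205 mm up), up to a tip 20 mm ahead of this point, top 222 mm up. Pass a window over the tip along +x, then lower the bar into the throat
- hook3 (a point): hook 3, at y = -80 mm on the rail: lowest point of its throat, on top of the rod, 208 mm up, 56 mm ahead of the rail's face; axes as hook_rail. 6 mm rod: from the rail out 36 mm (axis 219 mm up), down to a flat throat 26 mm long (axis 205 mm up), up to a tip 20 mm ahead of this point, top 222 mm up. Pass a window over the tip along +x, then lower the bar into the throat
- glaze_box: fixed open white plastic storage box, outside 180 mm (x) by 250 mm (y) by 100 mm tall, walls and floor 5 mm. Origin: centre of its underside; -x is its front (towards the robot), +x its hinge side
- box_lid (a joint): angle of the box's hinged white lid, rad: 0 fully shut, 1.57 upright, up to 1.9 leaning back. The hinge is stiff (about 0.3 N m of friction), so the lid stays wherever it is left and has to be moved all the way down. It slams if it still falls faster than 3 rad/s as it nears the box (below 0.4 rad)
- lid_hinge (a point): middle of the lid's hinge axis, at the box's +x rim, 100 mm up. Axes of the lid: y along the hinge, -x along the lid to its free edge 180 mm away, +z out of its outer face (on top when shut). The lid is 8 mm thick; its under side lies in the plane of the hinge axis
- lid_edge (a point): middle of the lid's free edge, 180 mm from the hinge axis, at half thickness; from it a grey lip 70 mm wide, 6 mm thick sticks out 12 mm further. Axes as lid_hinge
- glaze_brush: bystander: a brush 150 mm long lying between the dippers and jars. Origin: middle of its underside
- wood_rib: bystander: flat kidney-like wooden rib 45 x 105 x 8 mm lying between the dippers and jars. Origin: middle of its underside
- bisque_bowl: bystander: terracotta bowl 120 mm across, 55 mm tall, at the back. Origin: middle of its underside
- black_pot: bystander: black plastic pot 90 mm across, 85 mm tall, at the back. Origin: middle of its underside
- wax_jar: bystander: larger glass jar with black cap, 64 mm across, 100 mm tall, at the back (not a glaze jar). Origin: middle of its underside
- test_tiles: bystander: stack of glazed tiles 62 x 64 x 40 mm, at the side. Origin: middle of its underside

How it is judged:
By the outcome, as a careful person would: the job done as asked, in the order asked, and still so for the second after the job is handed in, with the robot touching nothing.
Of dipper1, dipper2, dipper3 only 2 to 3 are there at a start; the rules pass over those that are not, and their reading is None.
At some moment in a run one of jar1, jar2 may be knocked a few centimetres aside while the robot is not near it.
It also fails if it takes over 210 s, if anything falls off the work surface, if the arm or the gripper's body presses on something with over 40 N, if the wrist force passes 120 N, or if a joint passes its speed limit or range.

## Working session

There is one attempt and no reset: what is moved stays moved. The work goes in short steps, Python scripts to look and compute and a tool call to move; the robot and the scene stay as the last step left them, time stands still between calls to the robot, and variables do not carry over. Pictures are saved under pics/ and viewed, at most 14 in all, crops included, and the job is handed in when it is done.

Besides the shell and the picture viewer there is one more tool, called after "Call:" as name(argument=value, ...), one argument or row to a line, values as JSON. jog_arm: Moves the arm, as the interface text tells. Its arguments: {"type":"object","properties":{"plan":{"type":"string"},"grip_force":{"type":"number"}},"required":["plan"]}

```bash
mkdir -p pics; ls; cat > h.py <<'E'
import numpy as np, cv2
from rig import env, imaging, job, models
def shot(n,save=None):
    im=imaging.get_image(n)
    if save: cv2.imwrite('pics/'+save,im['pixels'][:,:,::-1])
    return im
def K(im):
    f=192/np.tan(np.radians(im['fov_y']/2)); return np.array([[f,0,im['cx']],[0,f,im['cy']],[0,0,1.]])
def cloud(im,mask):
    v,u=np.nonzero(mask&(im['depth']>0)); z=im['depth'][v,u]
    n=cv2.undistortPoints(np.c_[u,v].astype(float).reshape(-1,1,2),K(im),np.array(im['distortion'])).reshape(-1,2)
    T=im['world_from_camera']; return (np.c_[n*z[:,None],z]@T[:3,:3].T+T[:3,3])
def ray(im,uv,z):
    n=cv2.undistortPoints(np.array(uv,float).reshape(1,1,2),K(im),np.array(im['distortion'])).ravel()
    T=np.array(im['world_from_camera']); d=T[:3,:3]@np.r_[n,1]; return T[:3,3]+d*(z-T[2,3])/d[2]
E
cat > a.py <<'E'
from h import *
a=shot('scene','scene0.png'); 
b=shot('top','top0.png')
cv2.imwrite('pics/both.png',cv2.resize(np.hstack([a['pixels'],b['pixels']])[:,:,::-1],(800,300)))
for q in ['dipper1','jar1','jar2','hook_rail','glaze_box','box_lid','glaze_brush','wood_rib','test_tiles']:
  for n,im in(('top',b),('scene',a)):
    for r in models.outline_of(n,q)[:4]:
        if r['confidence']<.3: continue
        p=cloud(im,r['region'])
        if len(p)<5: continue
        print(q,n,round(r['confidence'],2),np.round(r['bbox']),np.round(np.percentile(p,[3,50,97],axis=0),3).tolist())
E
python3 a.py
```

```text
pics
dipper1 top 0.83 [263. 150.  17.  21.] [[0.602, -0.006, -0.0], [0.628, 0.019, 0.016], [0.655, 0.044, 0.135]]
dipper1 top 0.79 [251. 208.  25.  22.] [[0.424, 0.025, -0.001], [0.447, 0.051, 0.007], [0.475, 0.078, 0.136]]
dipper1 top 0.49 [273. 107.  37.  37.] [[0.711, -0.054, 0.0], [0.767, -0.001, 0.023], [0.813, 0.051, 0.057]]
dipper1 scene 0.97 [239. 192.  21.  38.] [[0.421, 0.025, 0.002], [0.449, 0.051, 0.028], [0.477, 0.079, 0.134]]
dipper1 scene 0.86 [284. 237.  21.  36.] [[0.605, -0.01, 0.001], [0.633, 0.018, 0.027], [0.659, 0.046, 0.135]]
jar1 top 0.87 [293. 209.  17.  16.] [[0.417, -0.092, 0.078], [0.438, -0.068, 0.085], [0.462, -0.045, 0.09]]
jar1 top 0.72 [225. 153.  22.  19.] [[0.589, 0.104, 0.026], [0.612, 0.128, 0.084], [0.64, 0.153, 0.091]]
jar1 scene 0.72 [307. 207.  26.  31.] [[0.596, 0.102, 0.009], [0.624, 0.117, 0.082], [0.646, 0.156, 0.09]]
jar1 scene 0.66 [208. 226.  20.  33.] [[0.418, -0.097, 0.009], [0.449, -0.079, 0.081], [0.467, -0.05, 0.089]]
jar2 top 0.87 [293. 209.  17.  16.] [[0.417, -0.092, 0.078], [0.438, -0.068, 0.085], [0.462, -0.045, 0.09]]
jar2 to
[... 1307 characters left out ...]
0.008, 0.024]]
glaze_brush top 0.48 [392. 182. 109.  83.] [[0.429, -0.475, 0.011], [0.52, -0.357, 0.02], [0.627, -0.25, 0.237]]
glaze_brush scene 0.62 [240. 244.  39.  43.] [[0.513, -0.131, 0.01], [0.533, -0.048, 0.019], [0.551, 0.006, 0.024]]
wood_rib scene 0.63 [268. 212.  26.  28.] [[0.514, 0.031, 0.004], [0.535, 0.075, 0.009], [0.554, 0.123, 0.013]]
test_tiles top 0.74 [375. 271.  18.  18.] [[0.232, -0.357, -0.002], [0.268, -0.334, 0.039], [0.326, -0.183, 0.646]]
test_tiles top 0.42 [290. 180.  42.  10.] [[0.515, -0.132, 0.01], [0.529, -0.048, 0.018], [0.547, 0.008, 0.024]]
test_tiles scene 0.66 [ 97. 255.  30.  33.] [[0.231, -0.351, 0.006], [0.268, -0.321, 0.038], [0.292, -0.29, 0.043]]
```

View pics/both.png

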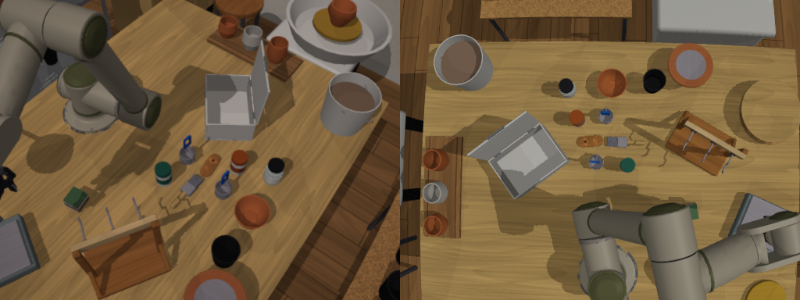

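View pics/top0.png

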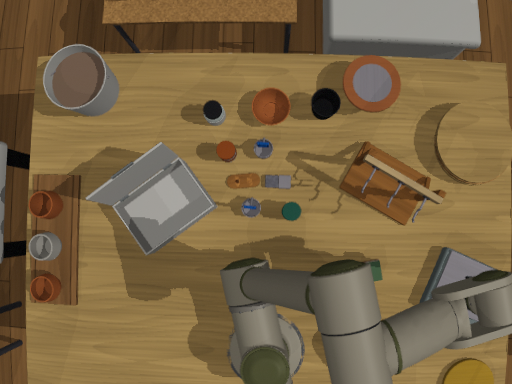

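The images show two dippers (top view about (251,208) and (263,149)). The green jar is at (291,211) and the rust jar at (227,151). The box is open with its lid about upright, and the rail is at right, turned by about 30°. Next I measure the poses.

```bash
cat > b.py <<'E'
from h import *
def pca(p):
    p=p[:,:2]; 
    (c,s,a)=cv2.minAreaRect((p*1000).astype(np.float32)); b=cv2.boxPoints((c,s,a)); e=[b[1]-b[0],b[2]-b[1]]
    e=max(e,key=np.linalg.norm); return np.round(np.array(c)/1000,4),np.round(s,0),round(float(np.degrees(np.arctan2(e[1],e[0])))%180,1)
P={}
for n in('top','scene'):
    im=shot(n); P[n]=cloud(im,im['depth']>0)
    for q in['hook1','hook2','hook3','dipper1_bar','lid_hinge','lid_edge','glaze_box']:
        z=dict(ho=.208,di=.127,li=.1,gl=0)[q[:2]]
        if q=='lid_edge': z=.28
        print(n,q,[(round(r['confidence'],2),ray(im,r['at'],z).round(3)[:2].tolist()) for r in models.tip_of(n,q)[:3]])
A=np.vstack(list(P.values()))
def sel(x0,x1,y0,y1,z0,z1,A=A): 
    return A[(A[:,0]>x0)&(A[:,0]<x1)&(A[:,1]>y0)&(A[:,1]<y1)&(A[:,2]>z0)&(A[:,2]<z1)]
for n,p in P.items():
    print(n)
    for nm,r in dict(rail=(.4,.7,-.55,-.2,.225,.245),d1=(.41,.49,.01,.09,.088,.14),d2=(.59,.67,-.03,.06,.088,.14),green=(.39,.49,-.12,-.03,.08,.1),rust=(.57,.66,.09,.17,.08,.1),lidhi=(.4,.7,.2,.55,.262,.3),lidlo=(.42,.7,.2,.55,.115,.14),rim=(.3,.7,.15,.55,.095,.105)).items():
        s=sel(*r,A=p); print(nm,len(s), pca(s) if len(s)>4 else '', s.mean(0).round(3) if len(s) else '')
print(env.tcp_to_grasp, {k:np.round(v,2).tolist() for k,v in env.observe().items()})
E
python3 b.py
```

```text
top hook1 [(0.86, [0.47, -0.331]), (0.79, [0.436, -0.392]), (0.78, [0.508, -0.262])]
top hook2 [(0.86, [0.47, -0.331]), (0.79, [0.436, -0.392]), (0.78, [0.508, -0.262])]
top hook3 [(0.86, [0.47, -0.331]), (0.79, [0.436, -0.392]), (0.78, [0.508, -0.262])]
top dipper1_bar [(0.81, [0.446, 0.051]), (0.71, [0.437, 0.279])]
top lid_hinge [(0.57, [0.517, 0.365])]
top lid_edge [(0.59, [0.532, 0.373])]
top glaze_box [(0.96, [0.442, 0.31]), (0.63, [0.624, 0.022])]
scene hook1 [(0.77, [0.431, -0.397]), (0.63, [0.471, -0.329]), (0.59, [0.504, -0.266])]
scene hook2 [(0.77, [0.431, -0.397]), (0.63, [0.471, -0.329]), (0.59, [0.504, -0.266])]
scene hook3 [(0.77, [0.431, -0.397]), (0.63, [0.471, -0.329]), (0.59, [0.504, -0.266])]
scene dipper1_bar [(0.89, [0.441, 0.053]), (0.71, [0.394, -0.386])]
scene lid_hinge [(0.85, [0.523, 0.368]), (0.21, [0.429, -0.3])]
scene lid_edge [(0.94, [0.529, 0.372])]
scene glaze_box [(0.93, [0.445, 0.334])]
top
rail 766 (array([ 0.5276, -0.3632]), array([240.,  53.]), 61.3) [ 0.529 -0.361  0.234]
d1 37 (array([0.4484, 0.0522]), array([32.,  8.]), 84.9) [0.448 0.052 0.1
[... 854 characters left out ...]
84, 0.1298]), array([54., 56.]), 177.7) [0.619 0.129 0.086]
lidhi 352 (array([0.5325, 0.3758]), array([ 11., 249.]), 127.3) [0.539 0.366 0.279]
lidlo 174 (array([0.5231, 0.369 ]), array([  9., 252.]), 127.4) [0.531 0.355 0.128]
rim 487 (array([0.4478, 0.3136]), array([186., 257.]), 127.9) [0.457 0.307 0.1  ]
-0.0187 {'time_s': 1.8, 'q': [-76.68, 21.81, 74.33, 0.0, 83.86, -12.33], 'qvel': [0.02, 0.05, 0.09, 0.04, -0.02, -0.0], 'joint_efforts': [-0.0, -44.83, -23.15, -0.0, 0.0, -0.0], 'position': [0.24, -0.5, 0.23], 'tool_rot': [[0.9, 0.43, 0.0], [0.43, -0.9, 0.0], [0.0, 0.0, -1.0]], 'ft_force': [-0.57, 0.02, -0.04], 'wrist_torque': [0.0, 0.01, -0.02], 'gripper_force': 0.0, 'grip_width': 0.09}
```

```bash
cat > go.py <<'E'
# usage: go.py "x y z phi" "x y z phi" ... : tool-frame turns (deg) and shifts (cm) from the measured pose
import sys; from h import *
s=env.observe(); p=np.array(s['position']); R=np.array(s['tool_rot']); ph=np.degrees(np.arctan2(R[1,0],R[0,0]))
print('now',p.round(4),'phi',round(ph,1),'z',R[:,2].round(3),'t',round(s['time_s'],1),'F',np.round(s['ft_force'],1),'w',round(s['grip_width'],4),'gf',round(s['gripper_force'],1),'q',np.round(s['q']))
for a in sys.argv[1:]:
    t=np.array(a.split(),float); d=t[:3]-p; f=np.radians(t[3]); x=np.array([np.cos(f),np.sin(f),0]);y=np.array([np.sin(f),-np.cos(f),0])
    v=np.array([d@x,d@y,-d[2]])*100; print('rz %.1f  shift'%(ph-t[3]),v.round(2),'| per row at 3.5cm: n=%d'%np.ceil(np.linalg.norm(v)/3.5)); p=t[:3];ph=t[3]
E
python3 go.py "0.440 -0.070 0.18 127.3" "0.440 -0.070 0.053 127.3"
```

```text
now [ 0.2381 -0.4958  0.2313] phi 25.7 z [ 0.  0. -1.] t 1.8 F [-0.6  0.  -0. ] w 0.0854 gf 0.0 q [-77.  22.  74.   0.  84. -12.]
rz -101.6  shift [21.64 41.86  5.13] | per row at 3.5cm: n=14
rz 0.0  shift [ 0.   0.  12.7] | per row at 3.5cm: n=4
```

Call:
jog_arm(
  plan="0 0 -6.773 0 0 0 0;0 0 -6.773 0 0 0 0;0 0 -6.773 0 0 0 0;0 0 -6.773 0 0 0 0;0 0 -6.773 0 0 0 0;0 0 -6.773 0 0 0 0;0 0 -6.773 0 0 0 0;0 0 -6.773 0 0 0 0;0 0 -6.773 0 0 0 0;0 0 -6.773 0 0 0 0",
)

```text
time_s: 2.63
position: [0.2381, -0.4958, 0.2313]
tool_rot: [[-0.065, 0.998, 0.0], [0.998, 0.065, 0.0], [0.0, 0.0, -1.0]]
ft_force: [-0.4, -0.7, -0.1]
grip_width: 0.0856
gripper_force: 0.0
```

Call:
jog_arm(
  plan="0 0 -6.773 0 0 0 0;0 0 -6.773 0 0 0 0;0 0 -6.773 0 0 0 0;0 0 -6.773 0 0 0 0;0 0 -6.773 0 0 0 0;0 0 0 1.55 2.99 0.36 0;0 0 0 1.55 2.99 0.36 0;0 0 0 1.55 2.99 0.36 0;0 0 0 1.55 2.99 0.36 0;0 0 0 1.55 2.99 0.36 0",
)

```text
time_s: 3.47
position: [0.3106, -0.3421, 0.2132]
tool_rot: [[-0.605, 0.796, 0.0], [0.796, 0.605, -0.0], [-0.0, -0.0, -1.0]]
ft_force: [0.6, -0.4, -0.8]
grip_width: 0.0858
gripper_force: 0.0
```

Call:
jog_arm(
  plan="0 0 0 1.55 2.99 0.36 0;0 0 0 1.55 2.99 0.36 0;0 0 0 1.55 2.99 0.36 0;0 0 0 1.55 2.99 0.36 0;0 0 0 1.55 2.99 0.36 0;0 0 0 1.55 2.99 0.36 0;0 0 0 1.55 2.99 0.36 0;0 0 0 1.55 2.99 0.36 0;0 0 0 1.55 2.99 0.36 0;0 0 0 0 0 0 0",
)

```text
time_s: 4.3
position: [0.441, -0.0654, 0.1805]
tool_rot: [[-0.609, 0.793, -0.0], [0.793, 0.609, 0.001], [0.001, 0.001, -1.0]]
ft_force: [-0.5, 0.4, -0.9]
grip_width: 0.0854
gripper_force: 0.0
```

```bash
cat > jar.py <<'E'
# wrist/top cloud check: centre of the caps
from h import *
for n in('top','wrist'):
    im=shot(n,'j_%s.png'%n); p=cloud(im,im['depth']>0)
    for nm,c in dict(green=(.44,-.07),rust=(.617,.13)).items():
        s=p[(np.hypot(p[:,0]-c[0],p[:,1]-c[1])<.075)&(p[:,2]>.078)&(p[:,2]<.092)]
        if len(s)>30: (x,y),r=cv2.minEnclosingCircle((s[:,:2]*1000).astype(np.float32)); print(n,nm,len(s),round(x,1),round(y,1),'r',round(r,1))
E
python3 jar.py; python3 go.py "0.440 -0.070 0.053 127.3"
```

```text
top rust 279 615.8 129.9 r 28.5
wrist green 4296 436.3 -69.7 r 28.5
now [ 0.4402 -0.0688  0.1809] phi 127.4 z [-0. -0. -1.] t 4.4 F [-0.4  0.3  0.5] w 0.0854 gf 0.0 q [-24.  14.  95.  -0.  71. -62.]
rz 0.1  shift [-0.09 -0.08 12.79] | per row at 3.5cm: n=4
```

Call:
jog_arm(
  plan="0 0 0 0.1 -0.3 3.2 0;0 0 0 0 0 3.2 0;0 0 0 0 0 3.2 0;0 0 0 0 0 2.4 0;0 0 0 0 0 0.8 0;0 0 0 0 0 0 120;0 0 0 0 0 0 200;0 0 0 0 0 0 200;0 0 0 0 0 0 200;0 0 0 0 0 0 200",
  grip_force=40,
)

```text
time_s: 5.23
position: [0.4378, -0.0713, 0.0544]
tool_rot: [[-0.606, 0.796, 0.003], [0.796, 0.606, -0.002], [-0.003, 0.001, -1.0]]
ft_force: [-0.7, -2.3, 8.3]
grip_width: 0.0557
gripper_force: 43.2
```

Call:
jog_arm(
  plan="0 0 0 0 0 0 200;0 0 0 0 0 0 200;0 0 0 0 0 0 200;0 0 0 0 0 -1 200;0 0 0 0 0 -2.5 200;0 0 0 0 0 -3 200;0 0 0 0 0 -3 200;0 0 0 0 0 -3 200;0 0 0 0 0 -3 200;0 0 0 0 0 -2.5 200",
)

```text
time_s: 6.07
position: [0.4368, -0.0705, 0.2358]
tool_rot: [[-0.605, 0.796, 0.003], [0.796, 0.605, -0.001], [-0.002, 0.001, -1.0]]
ft_force: [1.1, 0.5, -1.9]
grip_width: 0.0555
gripper_force: 43.5
```

```bash
python3 - <<'E'
import numpy as np
c=np.array([.447,.3135]);x=np.array([.795,.606]);y=np.array([-.606,.795])
print('A',c-.02*x-.06*y,'B',c-.02*x+.06*y)
E
python3 go.py "0.468 0.254 0.23 127.3" "0.468 0.254 0.066 127.3"
```

```text
A [0.46746 0.25368] B [0.39474 0.34908]
now [ 0.4368 -0.0705  0.2358] phi 127.3 z [ 0.003 -0.001 -1.   ] t 6.1 F [ 1.1  0.5 -1.9] w 0.0555 gf 43.5 q [-25.  11.  90.   0.  79. -62.]
rz -0.0  shift [23.92 22.14  0.58] | per row at 3.5cm: n=10
rz 0.0  shift [ 0.   0.  16.4] | per row at 3.5cm: n=5
```

Call:
jog_arm(
  plan="0 0 0 1.5 1.4 0 200;0 0 0 2.8 2.6 0 200;0 0 0 2.8 2.6 0 200;0 0 0 2.8 2.6 0 200;0 0 0 2.8 2.6 0 200;0 0 0 2.8 2.6 0 200;0 0 0 2.8 2.6 0 200;0 0 0 2.8 2.6 0 200;0 0 0 1.8 1.7 0 200;0 0 0 1 0.9 0 200",
)

```text
time_s: 6.9
position: [0.4685, 0.2568, 0.2333]
tool_rot: [[-0.608, 0.794, 0.0], [0.794, 0.608, 0.001], [0.0, 0.001, -1.0]]
ft_force: [0.1, 0.6, -1.8]
grip_width: 0.056
gripper_force: 43.5
```

Call:
jog_arm(
  plan="0 0 0 0 0 1.5 200;0 0 0 0 0 3 200;0 0 0 0 0 3 200;0 0 0 0 0 3 200;0 0 0 0 0 2 200;0 0 0 0 0 1.5 200;0 0 0 0 0 1 200;0 0 0 0 0 1 200;0 0 0 0 0 0.5 200;0 0 0 0 0 0 200",
)

```text
time_s: 7.73
position: [0.4689, 0.2537, 0.0675]
tool_rot: [[-0.605, 0.796, -0.001], [0.796, 0.605, -0.0], [0.0, -0.001, -1.0]]
ft_force: [0.0, -0.7, -1.4]
grip_width: 0.0559
gripper_force: 43.6
```

```bash
python3 go.py "0.468 0.254 0.061 127.3"
```

```text
now [0.4689 0.2537 0.0675] phi 127.2 z [-0.001 -0.    -1.   ] t 7.7 F [ 0.  -0.7 -1.4] w 0.0559 gf 43.6 q [ 16.  30.  90.  -0.  59. -22.]
rz -0.1  shift [ 0.08 -0.06  0.65] | per row at 3.5cm: n=1
```

Call:
jog_arm(
  plan="0 0 0 0 0 0.4 200;0 0 0 0 0 0.3 200;0 0 0 0 0 0.2 200;0 0 0 0 0 0 200;0 0 0 0 0 0 200",
)

```text
time_s: 8.15
position: [0.4692, 0.2541, 0.0594]
tool_rot: [[-0.605, 0.796, 0.001], [0.796, 0.605, 0.0], [-0.0, 0.001, -1.0]]
ft_force: [-0.9, -0.3, 3.2]
grip_width: 0.0557
gripper_force: 43.7
```

Call:
jog_arm(
  plan="0 0 0 0 0 0 130;0 0 0 0 0 0 80;0 0 0 0 0 0 40;0 0 0 0 0 0 40;0 0 0 0 0 -1.5 40;0 0 0 0 0 -3 0;0 0 0 0 0 -3 0;0 0 0 0 0 -3 0;0 0 0 0 0 -3 0;0 0 0 0 0 -3 0",
)

```text
time_s: 8.98
position: [0.4688, 0.2539, 0.2254]
tool_rot: [[-0.605, 0.796, -0.0], [0.796, 0.605, -0.0], [-0.0, -0.0, -1.0]]
ft_force: [0.5, 0.7, -0.5]
grip_width: 0.0855
gripper_force: 0.0
```

```bash
python3 jar.py; python3 go.py "0.616 0.130 0.18 127.3"
```

```text
top rust 275 616.3 130.3 r 28.6
wrist rust 1097 614.7 131.0 r 28.2
now [0.4706 0.2545 0.2286] phi 127.3 z [ 0.009  0.002 -1.   ] t 9.1 F [ 0.2 -0.3 -0.6] w 0.0854 gf 0.0 q [ 16.  20.  77.  -0.  82. -22.]
rz -0.0  shift [-18.71   4.02   4.86] | per row at 3.5cm: n=6
```

Call:
jog_arm(
  plan="0 0 0 -1.6 0.3 0.2 0;0 0 0 -3 0.6 0.5 0;0 0 0 -3 0.6 0.9 0;0 0 0 -3 0.7 0.9 0;0 0 0 -3 0.7 0.9 0;0 0 0 -3 0.7 0.9 0;0 0 0 -2.1 0.4 0.5 0;0 0 0 0 0 0 0;0 0 0 0 0 0 0",
)

```text
time_s: 9.83
position: [0.6141, 0.1286, 0.1743]
tool_rot: [[-0.604, 0.797, -0.002], [0.797, 0.604, 0.0], [0.002, -0.002, -1.0]]
ft_force: [-0.4, 1.1, 0.5]
grip_width: 0.0852
gripper_force: 0.0
```

```bash
python3 jar.py; python3 go.py "0.616 0.130 0.053 127.3"
```

```text
top rust 32 597.2 139.4 r 17.8
wrist rust 4457 615.7 129.9 r 28.5
now [0.6134 0.1299 0.1757] phi 127.3 z [-0.001  0.    -1.   ] t 9.9 F [-1.   0.5 -0.8] w 0.0854 gf 0.0 q [  1.  32.  66.   0.  82. -36.]
rz -0.0  shift [-0.14  0.21 12.27] | per row at 3.5cm: n=4
```

Call:
jog_arm(
  plan="0 0 0 -0.1 0.2 3.2 0;0 0 0 0 0 3.2 0;0 0 0 0 0 3.1 0;0 0 0 0 0 2 0;0 0 0 0 0 0.7 0;0 0 0 0 0 0 120;0 0 0 0 0 0 200;0 0 0 0 0 0 200;0 0 0 0 0 0 200;0 0 0 0 0 0 200",
)

```text
time_s: 10.77
position: [0.6171, 0.1299, 0.0561]
tool_rot: [[-0.605, 0.796, 0.004], [0.796, 0.605, 0.0], [-0.002, 0.003, -1.0]]
ft_force: [-2.3, -0.2, 7.3]
grip_width: 0.0556
gripper_force: 43.0
```

Call:
jog_arm(
  plan="0 0 0 0 0 0 200;0 0 0 0 0 0 200;0 0 0 0 0 0 200;0 0 0 0 0 -1 200;0 0 0 0 0 -2.5 200;0 0 0 0 0 -3 200;0 0 0 0 0 -3 200;0 0 0 0 0 -3 200;0 0 0 0 0 -3 200;0 0 0 0 0 -2.5 200",
)

```text
time_s: 11.6
position: [0.6161, 0.1297, 0.2374]
tool_rot: [[-0.605, 0.796, 0.003], [0.796, 0.605, 0.0], [-0.002, 0.002, -1.0]]
ft_force: [0.9, 0.4, -1.6]
grip_width: 0.0559
gripper_force: 43.1
```

```bash
python3 go.py "0.395 0.349 0.233 127.3" "0.395 0.349 0.067 127.3"
```

```text
now [0.6161 0.1297 0.2374] phi 127.3 z [ 0.003  0.    -1.   ] t 11.6 F [ 0.9  0.4 -1.6] w 0.0559 gf 43.1 q [  1.  30.  60.  -0.  90. -36.]
rz -0.0  shift [30.84 -4.3   0.44] | per row at 3.5cm: n=9
rz 0.0  shift [ 0.   0.  16.6] | per row at 3.5cm: n=5
```

Call:
jog_arm(
  plan="0 0 0 1.5 -0.2 0 200;0 0 0 3.2 -0.5 0 200;0 0 0 3.4 -0.5 0 200;0 0 0 3.4 -0.5 0 200;0 0 0 3.4 -0.5 0 200;0 0 0 3.4 -0.5 0 200;0 0 0 3.4 -0.5 0 200;0 0 0 3.4 -0.5 0 200;0 0 0 3.2 -0.4 0.1 200;0 0 0 2.5 -0.3 0.2 200",
)

```text
time_s: 12.43
position: [0.3928, 0.3496, 0.2322]
tool_rot: [[-0.606, 0.795, 0.001], [0.795, 0.606, 0.001], [0.0, 0.001, -1.0]]
ft_force: [-0.5, 0.7, -0.9]
grip_width: 0.056
gripper_force: 43.1
```

Call:
jog_arm(
  plan="0 0 0 0 0 0 200;0 0 0 0 0 1.5 200;0 0 0 0 0 3 200;0 0 0 0 0 3 200;0 0 0 0 0 3 200;0 0 0 0 0 2 200;0 0 0 0 0 1.5 200;0 0 0 0 0 1 200;0 0 0 0 0 1 200;0 0 0 0 0 0 200",
)

```text
time_s: 13.27
position: [0.3946, 0.3476, 0.0699]
tool_rot: [[-0.605, 0.796, -0.002], [0.796, 0.605, -0.001], [0.0, -0.002, -1.0]]
ft_force: [-0.3, 0.1, -1.9]
grip_width: 0.0557
gripper_force: 43.1
```

```bash
python3 go.py "0.395 0.349 0.061 127.3"
```

```text
now [0.3946 0.3476 0.0699] phi 127.2 z [-0.002 -0.001 -1.   ] t 13.3 F [-0.3  0.1 -1.9] w 0.0557 gf 43.1 q [28. 30. 91. -0. 59. -9.]
rz -0.1  shift [0.09 0.12 0.89] | per row at 3.5cm: n=1
```

Call:
jog_arm(
  plan="0 0 0 0 0 0.4 200;0 0 0 0 0 0.3 200;0 0 0 0 0 0.3 200;0 0 0 0 0 0 200;0 0 0 0 0 0 200",
)

```text
time_s: 13.68
position: [0.3949, 0.3483, 0.0612]
tool_rot: [[-0.605, 0.796, 0.0], [0.796, 0.605, 0.0], [-0.0, 0.0, -1.0]]
ft_force: [0.4, 0.5, -1.0]
grip_width: 0.0556
gripper_force: 43.1
```

Call:
jog_arm(
  plan="0 0 0 0 0 0 130;0 0 0 0 0 0 80;0 0 0 0 0 0 40;0 0 0 0 0 0 40;0 0 0 0 0 -1.5 40;0 0 0 0 0 -3 0;0 0 0 0 0 -3 0;0 0 0 0 0 -3 0;0 0 0 0 0 -3 0;0 0 0 0 0 -3 0",
)

```text
time_s: 14.52
position: [0.3945, 0.3482, 0.2277]
tool_rot: [[-0.605, 0.796, 0.0], [0.796, 0.605, 0.0], [-0.0, 0.0, -1.0]]
ft_force: [-0.3, -0.6, -0.0]
grip_width: 0.0854
gripper_force: 0.0
```

```bash
python3 - <<'E'
from h import *
a=shot('wrist');b=shot('top')
cv2.imwrite('pics/inbox.png',cv2.resize(np.hstack([a['pixels'],b['pixels']])[:,:,::-1],(800,300)))
p=cloud(b,b['depth']>0); p=np.vstack([p,cloud(a,a['depth']>0)])
c=np.array([.447,.3135]);u=(p[:,:2]-c)@np.array([[.795,-.606],[.606,.795]])
m=(abs(u[:,0])<.08)&(abs(u[:,1])<.115)&(p[:,2]>.083)&(p[:,2]<.098)
for sgn in(-1,1):
    s=m&(u[:,1]*sgn>0); print(sgn,s.sum(),np.percentile(np.c_[u,p[:,2]][s],[2,50,98],axis=0).round(3).tolist())
E
python3 go.py
```

```text
-1 2661 [[-0.043, -0.083, 0.085], [-0.018, -0.056, 0.089], [0.008, -0.031, 0.092]]
1 3531 [[-0.037, 0.04, 0.086], [-0.011, 0.066, 0.089], [0.016, 0.091, 0.091]]
now [0.3962 0.3492 0.2307] phi 127.3 z [ 0.008  0.005 -1.   ] t 14.6 F [ 0.2  0.3 -0.9] w 0.0853 gf 0.0 q [29. 19. 78.  0. 82. -9.]
```

View pics/inbox.png

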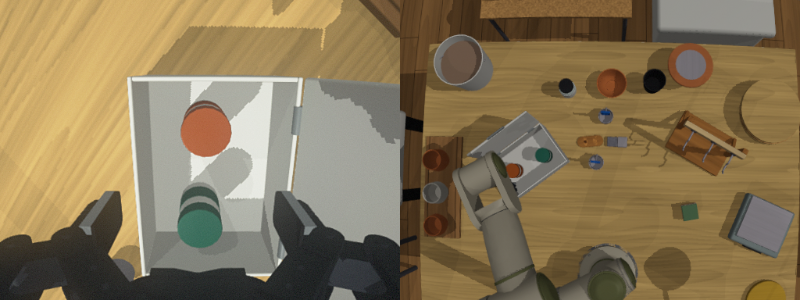

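Call:
jog_arm(
  plan="0 0 0 0 0 -1.5 255;0 0 0 0 0 -2.5 255;0 0 0 0 0 -2.5 255;0 0 0 0 0 -2.5 255;0 0 0 0 0 -2.5 255;0 0 0 -2 0 0 255;0 0 0 -2 0 0 255;0 0 0 -2 0 0 255;0 0 0 0 0 0 255",
)

```text
time_s: 15.37
position: [0.4327, 0.2985, 0.34]
tool_rot: [[-0.603, 0.798, -0.001], [0.798, 0.603, -0.001], [-0.0, -0.001, -1.0]]
ft_force: [-0.6, 0.2, 0.0]
grip_width: -0.0
gripper_force: 0.0
```

```bash
python3 go.py "0.5702 0.4074 0.345 127.3" "0.5702 0.4074 0.25 127.3"
python3 - <<'E'
import numpy as np
r=.145;P=[(.155,.25)]
for t in [95,90,84,78,72,66,60,54,48,42,36,30,25,20,16,12,8,5,2,0]:
    t=np.radians(t);P.append((.09-r*np.cos(t)+.008*np.sin(t)+.0145,.1+r*np.sin(t)+.008*np.cos(t)))
P=np.array(P);D=np.diff(P,axis=0)*100
print([(round(a,2),round(-b,2)) for a,b in D])
E
```

```text
now [0.4327 0.2985 0.34  ] phi 127.1 z [-0.001 -0.001 -1.   ] t 15.4 F [-0.6  0.2  0. ] w -0.0 gf 0.0 q [ 22.  16.  65.  -0.  99. -15.]
rz -0.2  shift [ 0.33 17.54 -0.5 ] | per row at 3.5cm: n=6
rz 0.0  shift [0.  0.  9.5] | per row at 3.5cm: n=3
[(np.float64(-2.99), np.float64(0.62)), (np.float64(-1.26), np.float64(-0.12)), (np.float64(-1.52), np.float64(-0.0)), (np.float64(-1.51), np.float64(0.15)), (np.float64(-1.49), np.float64(0.31)), (np.float64(-1.45), np.float64(0.47)), (np.float64(-1.39), np.float64(0.61)), (np.float64(-1.32), np.float64(0.76)), (np.float64(-1.23), np.float64(0.89)), (np.float64(-1.13), np.float64(1.01)), (np.float64(-1.02), np.float64(1.13)), (np.float64(-0.9), np.float64(1.23)), (np.float64(-0.65), np.float64(1.09)), (np.float64(-0.55), np.float64(1.14)), (np.float64(-0.37), np.float64(0.95)), (np.float64(-0.3), np.float64(0.97)), (np.float64(-0.23), np.float64(0.99)), (np.float64(-0.13), np.float64(0.75)), (np.float64(-0.09), np.float64(0.76)), (np.float64(-0.04), np.float64(0.51))]
```

Call:
jog_arm(
  plan="0 0 0 0.3 1.5 -0.5 255;0 0 0 0 3 0 255;0 0 0 0 3.2 0 255;0 0 0 0 3.2 0 255;0 0 0 0 3.2 0 255;0 0 0 0 2.4 0 255;0 0 0 0 1 0 255;0 0 0 0 0 0 255;0 0 0 0 0 0 255",
)

```text
time_s: 16.12
position: [0.5684, 0.4092, 0.3446]
tool_rot: [[-0.606, 0.796, -0.002], [0.796, 0.606, -0.001], [0.0, -0.002, -1.0]]
ft_force: [-0.7, -0.3, 1.2]
grip_width: 0.0002
gripper_force: 0.0
```

```bash
python3 go.py "0.5702 0.4074 0.25 127.3"
```

```text
now [0.5684 0.4092 0.3446] phi 127.3 z [-0.002 -0.001 -1.   ] t 16.1 F [-0.7 -0.3  1.2] w 0.0002 gf 0.0 q [ 26.  38.  29.   0. 114. -11.]
rz -0.0  shift [-0.25  0.03  9.46] | per row at 3.5cm: n=3
```

Call:
jog_arm(
  plan="0 0 0 -0.2 0 1.5 255;0 0 0 0 0 3 255;0 0 0 0 0 3 255;0 0 0 0 0 2 255;0 0 0 0 0 0 255;0 0 0 0 -1.5 0.3 255;0 0 0 0 -1.5 0.3 255;0 0 0 0 -1.2 -0.1 255",
)

```text
time_s: 16.78
position: [0.5358, 0.3816, 0.2493]
tool_rot: [[-0.605, 0.796, 0.005], [0.796, 0.605, 0.003], [-0.001, 0.006, -1.0]]
ft_force: [0.6, 0.7, 0.2]
grip_width: 0.0001
gripper_force: 0.7
```

Call:
jog_arm(
  plan="0 0 0 0 -1.5 0 255;0 0 0 0 -1.5 0.15 255;0 0 0 0 -1.5 0.3 255;0 0 0 0 -1.45 0.5 255;0 0 0 0 -1.4 0.6 255;0 0 0 0 -1.3 0.75 255;0 0 0 0 0 0 255",
)

```text
time_s: 17.37
position: [0.4657, 0.3285, 0.2244]
tool_rot: [[-0.605, 0.796, 0.001], [0.796, 0.605, 0.0], [-0.0, 0.001, -1.0]]
ft_force: [1.2, -0.9, 1.1]
grip_width: -0.0001
gripper_force: 0.0
```

```bash
python3 go.py;python3 - <<'E'
from h import *
b=shot('top');a=shot('scene')
cv2.imwrite('pics/lid.png',cv2.resize(np.hstack([a['pixels'],b['pixels']])[:,:,::-1],(800,300)))
E
```

```text
now [0.4657 0.3285 0.2244] phi 127.2 z [ 0.001  0.    -1.   ] t 17.4 F [ 1.2 -0.9  1.1] w -0.0001 gf 0.0 q [ 23.  24.  72.  -0.  84. -14.]
```

View pics/lid.png

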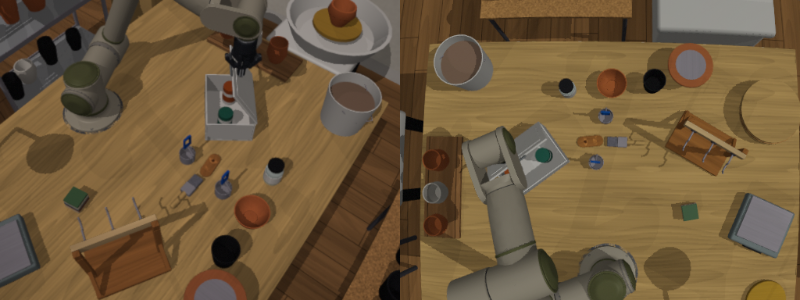

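Call:
jog_arm(
  plan="0 0 0 0 -1.25 0.9 255;0 0 0 0 -1.15 1 255;0 0 0 0 -1 1.1 255;0 0 0 0 -0.9 1.2 255;0 0 0 0 -0.65 1.1 255;0 0 0 0 -0.55 1.1 255;0 0 0 0 -0.4 0.9 255;0 0 0 0 -0.3 0.9 255;0 0 0 0 -0.2 0.8 255;0 0 0 0 0 0 255",
)

```text
time_s: 18.3
position: [0.4166, 0.2908, 0.1323]
tool_rot: [[-0.605, 0.796, -0.001], [0.796, 0.605, -0.0], [0.0, -0.001, -1.0]]
ft_force: [0.4, -0.6, 0.8]
grip_width: -0.0
gripper_force: 0.0
```

```bash
python3 go.py
```

```text
now [0.4166 0.2908 0.1323] phi 127.2 z [-0.001 -0.    -1.   ] t 18.3 F [ 0.4 -0.6  0.8] w -0.0 gf 0.0 q [ 22.  23.  90.   0.  67. -16.]
```

Call:
jog_arm(
  plan="0 0 0 0 -0.1 0.7 255;0 0 0 0 -0.1 0.7 255;0 0 0 0 0 0.5 255;0 0 0 0 0 0.3 255;0 0 0 0 0 0.2 255;0 0 0 0 0 0 255",
)

```text
time_s: 18.8
position: [0.415, 0.2895, 0.1088]
tool_rot: [[-0.605, 0.796, -0.0], [0.796, 0.605, -0.0], [0.0, -0.0, -1.0]]
ft_force: [0.0, -0.2, -0.0]
grip_width: 0.0004
gripper_force: 0.0
```

Call:
jog_arm(
  plan="0 0 0 0 0 0.1 255;0 0 0 0 0 0.1 255;0 0 0 0 0 0.1 255;0 0 0 0 0 0 255",
)

```text
time_s: 19.13
position: [0.4152, 0.2897, 0.1083]
tool_rot: [[-0.606, 0.796, 0.002], [0.796, 0.606, 0.001], [-0.001, 0.002, -1.0]]
ft_force: [-6.8, -3.5, 24.0]
grip_width: 0.0002
gripper_force: 12.0
```

Call:
jog_arm(
  plan="0 0 0 0 0 -0.5 255;0 0 0 0 0 -1.5 255;0 0 0 0 0 -3 255;0 0 0 0 0 -3 255;0 0 0 0 0 -3 100;0 0 0 -3 -0.5 -1 100;0 0 0 -3 -0.5 0 100;0 0 0 -3 -0.5 0 100;0 0 0 -3 -0.5 0 100;0 0 0 -3 -0.5 0 100",
)

```text
time_s: 19.97
position: [0.4864, 0.1537, 0.2261]
tool_rot: [[-0.605, 0.796, 0.0], [0.796, 0.605, 0.0], [-0.0, 0.001, -1.0]]
ft_force: [1.2, -0.2, -0.3]
grip_width: 0.0521
gripper_force: 0.0
```

```bash
cat > lid.py <<'E'
from h import *
b=shot('top'); p=cloud(b,b['depth']>0)
c=np.array([.447,.3135]);u=(p[:,:2]-c)@np.array([[.795,-.606],[.606,.795]])
for x in(-.07,-.03,.03,.07):
    m=(abs(u[:,0]-x)<.015)&(abs(u[:,1])<.11)&(p[:,2]<.16); print(x,m.sum(),np.percentile(p[m,2],[5,50,95]).round(4))
for nm,c in dict(d1=(.448,.0515),d2=(.631,.018)).items():
    s=p[(np.hypot(p[:,0]-c[0],p[:,1]-c[1])<.04)&(p[:,2]>.088)&(p[:,2]<.14)]
    if len(s)>9: r=cv2.minAreaRect((s[:,:2]*1000).astype(np.float32)); print(nm,len(s),r)
E
python3 lid.py; python3 go.py "0.448 0.0515 0.2 175"
```

```text
-0.07 531 [0.1046 0.1096 0.1144]
-0.03 369 [0.1059 0.1107 0.1154]
0.03 446 [0.1065 0.1111 0.1156]
0.07 548 [0.1042 0.1096 0.1144]
d1 35 ((448.4203186035156, 52.217506408691406), (32.12252426147461, 7.910285472869873), 84.84713745117188)
d2 60 ((629.615234375, 18.691255569458008), (32.26129913330078, 8.602646827697754), 85.80768585205078)
now [0.4889 0.1498 0.2258] phi 127.1 z [ 0.002 -0.002 -1.   ] t 20.0 F [ 3.1 -4.  -0.3] w 0.052 gf 0.0 q [  4.  18.  81.  -0.  81. -33.]
rz -47.9  shift [  3.21 -10.15   2.58] | per row at 3.5cm: n=4
```

Call:
jog_arm(
  plan="0 0 -6.85 0 0 0 80;0 0 -6.85 0 0 0 80;0 0 -6.85 0 0 0 80;0 0 -6.85 0 0 0 80;0 0 -6.85 0 0 0 80;0 0 -6.85 0 0 0 80;0 0 -6.85 0 0 0 80;0 0 0 1.1 -3.4 0.2 80;0 0 0 1.1 -3.4 0.2 80;0 0 0 1.1 -3.4 0.2 80",
)

```text
time_s: 20.85
position: [0.4438, 0.0554, 0.2197]
tool_rot: [[-0.997, 0.082, 0.0], [0.082, 0.997, 0.0], [-0.0, 0.0, -1.0]]
ft_force: [0.7, -0.9, -0.1]
grip_width: 0.0585
gripper_force: 0.0
```

Call:
jog_arm(
  plan="0 0 0 0 0 0 80;0 0 0 0 0 0 80",
)

```text
time_s: 21.02
position: [0.4443, 0.0551, 0.2201]
tool_rot: [[-0.996, 0.087, 0.0], [0.087, 0.996, 0.0], [-0.0, 0.0, -1.0]]
ft_force: [0.2, -0.6, -0.3]
grip_width: 0.0588
gripper_force: 0.0
```

```bash
cat > dip.py <<'E'
import sys; from h import *
c=np.array(sys.argv[1:3],float); w=shot('wrist','w%s.png'%sys.argv[1]); p=cloud(w,w['depth']>0)
for lo,hi in((.09,.14),(.128,.14)):
    s=p[(np.hypot(p[:,0]-c[0],p[:,1]-c[1])<.04)&(p[:,2]>lo)&(p[:,2]<hi)]
    if len(s)>9: print(len(s),np.round(s.mean(0),4),cv2.minAreaRect((s[:,:2]*1000).astype(np.float32)))
E
python3 dip.py .448 .0515; python3 go.py "0.448 0.0515 0.093 175"
```

```text
897 [0.444  0.0522 0.122 ] ((445.21954345703125, 52.10662078857422), (33.99953079223633, 8.682697296142578), 84.78880310058594)
571 [0.4446 0.0523 0.1325] ((445.2402648925781, 52.28925323486328), (33.42121887207031, 8.667346954345703), 84.92428588867188)
now [0.4447 0.056  0.2201] phi 175.1 z [ 0.001  0.    -1.   ] t 21.1 F [-0.1  0.5  0.1] w 0.0585 gf 0.0 q [ -8.  12.  91.   0.  77. -93.]
rz 0.1  shift [-0.37 -0.42 12.71] | per row at 3.5cm: n=4
```

View pics/w.448.png

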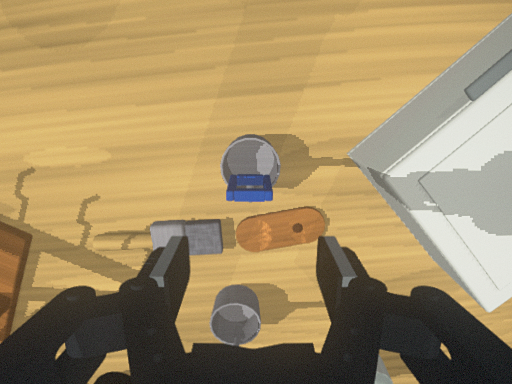

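The wrist view shows a loop with its cup at (250,188), and a second cup at (236,315) partly behind the gripper. I need to know which of them the measured points belong to.

```bash
python3 - <<'E'
from h import *
w=shot('wrist')
for uv in((250,188),(250,150),(236,310),(280,230),(187,238)):
    m=np.zeros(w['depth'].shape,bool); m[uv[1]-2:uv[1]+3,uv[0]-2:uv[0]+3]=1; print(uv,cloud(w,m).mean(0).round(3))
m=w['depth']>0; p=cloud(w,m); v,u=np.nonzero(m); s=(np.hypot(p[:,0]-.448,p[:,1]-.0515)<.04)&(p[:,2]>.09)&(p[:,2]<.14)
print(u[s].min(),u[s].max(),v[s].min(),v[s].max(), np.array(w['world_from_camera']).round(3).tolist())
print(w['pixels'][v[s],u[s]].mean(0))
E
```

```text
(250, 188) [0.446 0.054 0.11 ]
(250, 150) [0.435 0.054 0.003]
(236, 310) [0.638 0.018 0.003]
(280, 230) [0.53  0.08  0.007]
(187, 238) [0.478 0.002 0.126]
225 271 175 200 [[0.085, 0.955, 0.284, 0.372], [0.996, -0.081, -0.023, 0.062], [0.001, 0.285, -0.959, 0.362], [0.0, 0.0, 0.0, 1.0]]
[ 70.09518477  86.38409854 137.17357223]
```

The near loop at (250,188) is dipper1. The cup at (236,315) is dipper2.

Call:
jog_arm(
  plan="0 0 0 -0.15 -0.4 3.2 80;0 0 0 0 0 3.2 80;0 0 0 0 0 3.1 80;0 0 0 0 0 2.2 80;0 0 0 0 0 1 80;0 0 0 0 0 0 150;0 0 0 0 0 0 230;0 0 0 0 0 0 230;0 0 0 0 0 0 230;0 0 0 0 0 0 230",
)

```text
time_s: 21.95
position: [0.446, 0.0521, 0.0936]
tool_rot: [[-0.997, 0.083, 0.001], [0.083, 0.997, -0.0], [-0.001, -0.0, -1.0]]
ft_force: [-0.4, -0.1, -0.7]
grip_width: 0.0335
gripper_force: 39.8
```

Call:
jog_arm(
  plan="0 0 0 0 0 0 230;0 0 0 0 0 0 230;0 0 0 0 0 -1 230;0 0 0 0 0 -2 230;0 0 0 0 0 -3 230;0 0 0 0 0 -3 230;0 0 0 0 0 -3 230;0 0 0 0 0 -3 230;0 0 0 0 0 -2 230;0 0 0 0 0 0 230",
)

```text
time_s: 22.78
position: [0.4469, 0.0518, 0.2669]
tool_rot: [[-0.996, 0.084, 0.008], [0.084, 0.997, -0.001], [-0.008, -0.0, -1.0]]
ft_force: [0.2, 0.5, -1.0]
grip_width: 0.0333
gripper_force: 40.0
```

```bash
python3 - <<'E'
import numpy as np
x=np.array([.876,-.482])
for n,h in dict(h1=(.509,-.260),h2=(.4705,-.330),h3=(.432,-.400)).items(): print(n,np.array(h)-.075*x,h)
E
python3 go.py "0.366 -0.364 0.25 151.2"
```

```text
h1 [ 0.4433  -0.22385] (0.509, -0.26)
h2 [ 0.4048  -0.29385] (0.4705, -0.33)
h3 [ 0.3663  -0.36385] (0.432, -0.4)
now [0.4469 0.0518 0.2669] phi 175.2 z [ 0.008 -0.001 -1.   ] t 22.8 F [ 0.2  0.5 -1. ] w 0.0333 gf 40.0 q [ -9.  10.  85.   0.  84. -94.]
rz 24.0  shift [-12.94 -40.34   1.69] | per row at 3.5cm: n=13
```

Call:
jog_arm(
  plan="0 0 6 0 0 0 230;0 0 6 0 0 0 230;0 0 6 0 0 0 230;0 0 6 0 0 0 230;0 0 0 -0.5 -1.5 0.1 230;0 0 0 -0.9 -2.8 0.1 230;0 0 0 -1 -3.1 0.1 230;0 0 0 -1 -3.1 0.1 230;0 0 0 -1 -3.1 0.1 230;0 0 0 -1 -3.1 0.1 230",
)

```text
time_s: 23.62
position: [0.4115, -0.1216, 0.2559]
tool_rot: [[-0.876, 0.482, -0.001], [0.482, 0.876, 0.001], [0.001, 0.0, -1.0]]
ft_force: [1.2, -1.1, -0.8]
grip_width: 0.0335
gripper_force: 40.3
```

Call:
jog_arm(
  plan="0 0 0 -1 -3.1 0.1 230;0 0 0 -1 -3.1 0.1 230;0 0 0 -1 -3.1 0.1 230;0 0 0 -1 -3.1 0.1 230;0 0 0 -1 -3.1 0.1 230;0 0 0 -1 -3.1 0.1 230;0 0 0 -1 -3.1 0.1 230;0 0 0 -0.7 -2.2 0.1 230;0 0 0 -0.5 -1 0 230;0 0 0 0 0 0 230",
)

```text
time_s: 24.45
position: [0.3638, -0.3796, 0.2475]
tool_rot: [[-0.875, 0.484, -0.001], [0.484, 0.875, 0.002], [0.002, 0.001, -1.0]]
ft_force: [0.8, 1.3, -1.6]
grip_width: 0.0337
gripper_force: 40.3
```

```bash
python3 go.py "0.366 -0.364 0.1955 151.2"
python3 - <<'E'
from h import *
a=shot('scene');b=shot('top');w=shot('wrist')
cv2.imwrite('pics/h3.png',np.hstack([cv2.resize(w['pixels'],(400,300)),cv2.resize(a['pixels'][190:384,30:290],(400,300))])[:,:,::-1])
for n,im in(('top',b),('scene',a),('wrist',w)):
  print(n,[(round(r['confidence'],2),ray(im,r['at'],.208).round(4)[:2].tolist()) for r in models.tip_of(n,'hook3')[:3]],
  [(round(r['confidence'],2),ray(im,r['at'],.284).round(4)[:2].tolist()) for r in models.tip_of(n,'dipper1_bar')[:3]])
E
```

```text
now [ 0.3638 -0.3796  0.2475] phi 151.1 z [-0.001  0.002 -1.   ] t 24.4 F [ 0.8  1.3 -1.6] w 0.0337 gf 40.3 q [ -59.   19.   76.   -0.   85. -120.]
rz -0.1  shift [0.56 1.47 5.2 ] | per row at 3.5cm: n=2
top [(0.96, [0.4321, -0.3978]), (0.64, [0.5033, -0.2618]), (0.57, [0.4694, -0.3344])] [(0.67, [0.5136, 0.0687]), (0.51, [0.3833, 0.22])]
scene [(0.93, [0.4356, -0.3994]), (0.91, [0.5069, -0.2624]), (0.63, [0.4761, -0.3257])] [(0.97, [0.3644, -0.3756])]
wrist [(0.91, [0.4313, -0.4019]), (0.56, [0.5036, -0.2616])] [(0.71, [0.3615, -0.3765]), (0.53, [0.2897, -0.3379])]
```

View pics/h3.png

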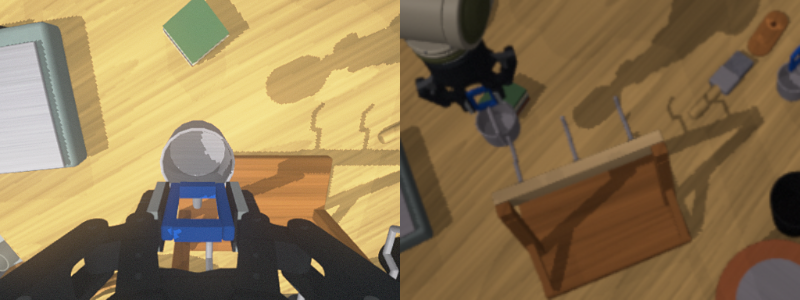

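The hook 3 tip shows through the raised window at about (205,205) in the wrist half. The dipper is held squarely. Next I line it up and lower it.

Call:
jog_arm(
  plan="0 0 0 0.25 0.8 1 230;0 0 0 0.25 0.76 1.5 230;0 0 0 0 0 1.5 230;0 0 0 0 0 1.2 230;0 0 0 0 0 0 230;0 0 0 0 0 0 230;0 0 0 0 0 0 230",
)

```text
time_s: 25.48
position: [0.3678, -0.3623, 0.1978]
tool_rot: [[-0.876, 0.482, 0.001], [0.482, 0.876, -0.001], [-0.001, -0.001, -1.0]]
ft_force: [-0.6, -0.1, -0.6]
grip_width: 0.033
gripper_force: 40.3
```

```bash
python3 go.py "0.4327 -0.3995 0.1955 151.2"
cat > chk.py <<'E'
import sys; from h import *
w=shot('wrist'); a=shot('scene')
cv2.imwrite('pics/%s.png'%sys.argv[1],np.hstack([cv2.resize(w['pixels'],(400,300)),cv2.resize(a['pixels'][190:384,30:290],(400,300))])[:,:,::-1])
E
python3 chk.py h3b
```

```text
now [ 0.3678 -0.3623  0.1978] phi 151.2 z [ 0.001 -0.001 -1.   ] t 25.5 F [-0.6 -0.1 -0.6] w 0.033 gf 40.3 q [ -58.   20.   83.    0.   77. -119.]
rz 0.0  shift [-7.48 -0.14  0.23] | per row at 3.5cm: n=3
```

View pics/h3b.png

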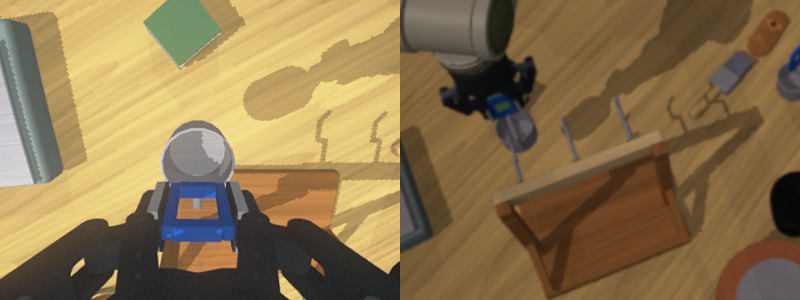

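Call:
jog_arm(
  plan="0 0 0 -1 0 0.1 230;0 0 0 -1.5 0 0 230;0 0 0 -1 0 0 230;0 0 0 -0.8 0 0 230;0 0 0 -0.8 0 0 230;0 0 0 0 0 0 230",
)

```text
time_s: 26.08
position: [0.4134, -0.3872, 0.1958]
tool_rot: [[-0.877, 0.481, 0.0], [0.481, 0.877, -0.0], [-0.001, -0.0, -1.0]]
ft_force: [0.0, 1.1, -0.8]
grip_width: 0.0336
gripper_force: 40.4
```

Call:
jog_arm(
  plan="0 0 0 -0.8 0 0 230;0 0 0 -0.8 0 0 230;0 0 0 -0.8 0 0 230;0 0 0 0 0 0 230;0 0 0 0 0 0 230",
)

```text
time_s: 26.5
position: [0.4335, -0.3982, 0.1957]
tool_rot: [[-0.876, 0.482, -0.0], [0.482, 0.876, 0.0], [0.0, 0.0, -1.0]]
ft_force: [0.1, 0.4, -1.8]
grip_width: 0.0333
gripper_force: 40.4
```

```bash
python3 go.py "0.4327 -0.3995 0.1755 151.2"; python3 chk.py h3c
```

```text
now [ 0.4335 -0.3982  0.1957] phi 151.2 z [-0.  0. -1.] t 26.5 F [ 0.1  0.4 -1.8] w 0.0333 gf 40.4 q [ -54.   27.   71.   -0.   81. -115.]
rz 0.0  shift [ 0.01 -0.15  2.02] | per row at 3.5cm: n=1
```

View pics/h3c.png

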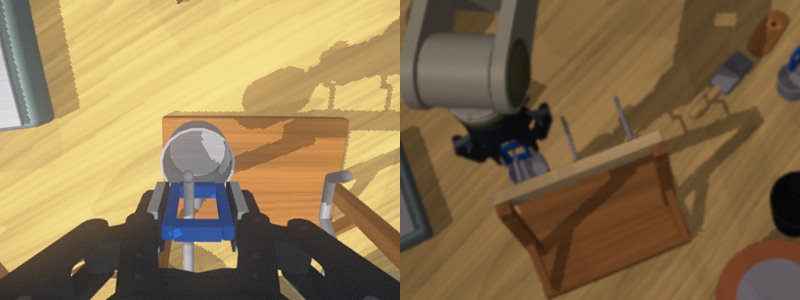

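The hook passes through the window but sits about 4–5 mm left of its centre (u≈190 against 200). I shift by 4 mm and lower.

Call:
jog_arm(
  plan="0 0 0 0 -0.4 0 230;0 0 0 0 0 0.6 230;0 0 0 0 0 0.6 230;0 0 0 0 0 0.4 230;0 0 0 0 0 0.3 230;0 0 0 0 0 0 230",
)

```text
time_s: 27.1
position: [0.4311, -0.4013, 0.1759]
tool_rot: [[-0.876, 0.482, -0.001], [0.482, 0.876, 0.001], [0.002, 0.001, -1.0]]
ft_force: [-0.2, 0.7, -2.1]
grip_width: 0.0334
gripper_force: 40.4
```

Call:
jog_arm(
  plan="0 0 0 0 0 0.15 230;0 0 0 0 0 0.1 230;0 0 0 0 0 0 230;0 0 0 0 0 0 230",
)

```text
time_s: 27.43
position: [0.4314, -0.4017, 0.1745]
tool_rot: [[-0.876, 0.482, 0.0], [0.482, 0.876, -0.0], [-0.0, -0.0, -1.0]]
ft_force: [0.5, 0.3, -1.0]
grip_width: 0.0335
gripper_force: 40.4
```

Call:
jog_arm(
  plan="0 0 0 0 0 0.1 230;0 0 0 0 0 0 230;0 0 0 0 0 0 230",
)

```text
time_s: 27.68
position: [0.4315, -0.4018, 0.1739]
tool_rot: [[-0.876, 0.482, 0.001], [0.482, 0.876, -0.001], [-0.001, -0.0, -1.0]]
ft_force: [-0.7, 0.2, 1.5]
grip_width: 0.0334
gripper_force: 40.9
```

Call:
jog_arm(
  plan="0 0 0 0 0 0.1 230;0 0 0 0 0 0 230;0 0 0 0 0 0 230",
)

```text
time_s: 27.93
position: [0.4315, -0.4019, 0.1737]
tool_rot: [[-0.876, 0.482, 0.001], [0.482, 0.876, -0.002], [-0.002, -0.001, -1.0]]
ft_force: [-1.7, 2.8, 8.0]
grip_width: 0.0333
gripper_force: 41.5
```

Call:
jog_arm(
  plan="0 0 0 0 0 -0.1 230;0 0 0 0 0 0 190;0 0 0 0 0 0 160;0 0 0 0 0 0 130;0 0 0 0 0 0 100;0 0 0 0 0 0 80;0 0 0 0 0 0 80;0 0 0 0 0 -0.8 80;0 0 0 0 0 -1.5 80;0 0 0 0 0 -2 80",
)

```text
time_s: 28.77
position: [0.431, -0.4012, 0.2163]
tool_rot: [[-0.876, 0.482, -0.002], [0.482, 0.876, 0.002], [0.002, 0.001, -1.0]]
ft_force: [0.8, -0.1, -0.6]
grip_width: 0.0586
gripper_force: 0.0
```

Call:
jog_arm(
  plan="0 0 0 0 0 -3 80;0 0 0 0 0 -3 80;0 0 0 0.5 0 -2.5 80;0 0 0 3 0 0 80;0 0 0 3 0 0 80;0 0 0 3 0 0 80;0 0 0 0 0 0 80",
)

```text
time_s: 29.35
position: [0.3452, -0.3535, 0.3027]
tool_rot: [[-0.876, 0.483, -0.001], [0.483, 0.876, -0.0], [0.0, -0.0, -1.0]]
ft_force: [-0.1, -1.0, -0.0]
grip_width: 0.0587
gripper_force: 0.0
```

```bash
python3 chk.py h3d; python3 lid.py | tail -1;  python3 go.py "0.631 0.018 0.25 175.5"
```

```text
d2 63 ((629.7265014648438, 18.695240020751953), (32.1157112121582, 9.15676498413086), 86.73367309570312)
now [ 0.3483 -0.3562  0.3021] phi 151.2 z [ 0.001 -0.001 -1.   ] t 29.5 F [-0.1  0.7  0.1] w 0.0583 gf 0.0 q [ -59.   14.   74.    0.   92. -120.]
rz -24.3  shift [-25.25  39.52   5.21] | per row at 3.5cm: n=14
```

View pics/h3d.png

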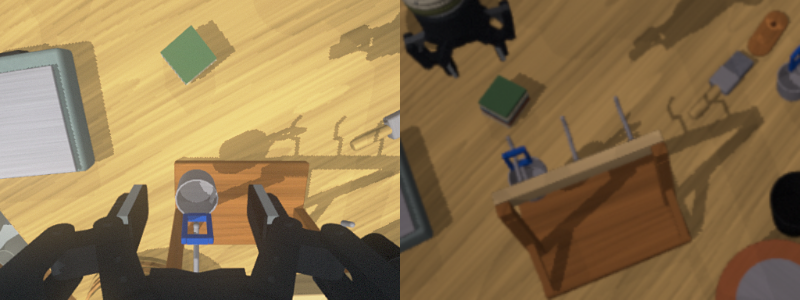

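Dipper 1 hangs straight on hook 3, with its loop at (197,228) in the wrist half. Next is dipper 2.

Call:
jog_arm(
  plan="0 0 -6.1 0 0 0 80;0 0 -6.1 0 0 0 80;0 0 -6.1 0 0 0 80;0 0 -6.1 0 0 0 80;0 0 0 -1.4 2.2 0 80;0 0 0 -1.8 2.8 0.1 80;0 0 0 -1.8 2.8 0.1 80;0 0 0 -1.8 2.8 0.1 80;0 0 0 -1.8 2.8 0.1 80;0 0 0 -1.8 2.8 0.4 80",
)

```text
time_s: 30.33
position: [0.4661, -0.2012, 0.2937]
tool_rot: [[-0.997, 0.076, 0.001], [0.076, 0.997, -0.001], [-0.001, -0.001, -1.0]]
ft_force: [0.3, -0.1, -0.1]
grip_width: 0.0585
gripper_force: 0.0
```

Call:
jog_arm(
  plan="0 0 0 -1.8 2.8 0.5 80;0 0 0 -1.8 2.8 0.6 80;0 0 0 -1.8 2.8 0.6 80;0 0 0 -1.8 2.8 0.6 80;0 0 0 -1.8 2.8 0.6 80;0 0 0 -1.8 2.8 0.6 80;0 0 0 -1.8 2.8 0.4 80;0 0 0 -1.8 2.8 0.4 80;0 0 0 0 0 0 80;0 0 0 0 0 0 80",
)

```text
time_s: 31.17
position: [0.6261, 0.0116, 0.249]
tool_rot: [[-0.997, 0.074, -0.002], [0.074, 0.997, 0.0], [0.002, 0.0, -1.0]]
ft_force: [-0.2, 0.3, -0.6]
grip_width: 0.0582
gripper_force: 0.0
```

```bash
python3 dip.py .631 .018; python3 go.py "0.630 0.018 0.0936 175.8"
```

```text
710 [0.6277 0.0181 0.1225] ((628.8534545898438, 17.817583084106445), (33.64573287963867, 8.475621223449707), 87.22584533691406)
449 [0.6284 0.0179 0.1326] ((628.8731079101562, 17.677379608154297), (33.34780502319336, 8.369231224060059), 86.85984802246094)
now [0.6256 0.0105 0.2497] phi 175.7 z [-0.001 -0.    -1.   ] t 31.2 F [-0.1 -0.3  0.2] w 0.0587 gf 0.0 q [-10.  29.  59.  -0.  92. -96.]
rz -0.1  shift [-0.38  0.78 15.61] | per row at 3.5cm: n=5
```

Call:
jog_arm(
  plan="0 0 -1.1 0 0 0 80;0 0 0 -0.3 0.75 2 80;0 0 0 0 0 3.1 80;0 0 0 0 0 3.2 80;0 0 0 0 0 3.2 80;0 0 0 0 0 2.6 80;0 0 0 0 0 1.5 80;0 0 0 0 0 0 150;0 0 0 0 0 0 230;0 0 0 0 0 0 230",
)

```text
time_s: 32.05
position: [0.629, 0.0166, 0.096]
tool_rot: [[-0.998, 0.058, 0.002], [0.058, 0.998, -0.0], [-0.002, -0.0, -1.0]]
ft_force: [0.1, 0.2, -2.0]
grip_width: 0.0338
gripper_force: 41.2
```

Call:
jog_arm(
  plan="0 0 0 0 0 0 230;0 0 0 0 0 0 230;0 0 0 0 0 0 230;0 0 0 0 0 0 230",
)

```text
time_s: 32.38
position: [0.6285, 0.0173, 0.095]
tool_rot: [[-0.998, 0.057, 0.001], [0.057, 0.998, -0.0], [-0.001, -0.0, -1.0]]
ft_force: [-0.4, 1.1, 0.6]
grip_width: 0.033
gripper_force: 41.4
```

Call:
jog_arm(
  plan="0 0 0 0 0 -1 230;0 0 0 0 0 -2 230;0 0 0 0 0 -3 230;0 0 0 0 0 -3 230;0 0 0 0 0 -3 230;0 0 0 0 0 -3 230;0 0 0 0 0 -1 230;0 0 0 0 0 0 230",
)

```text
time_s: 33.05
position: [0.629, 0.0172, 0.2576]
tool_rot: [[-0.998, 0.057, 0.006], [0.057, 0.998, -0.001], [-0.006, -0.001, -1.0]]
ft_force: [0.1, -1.0, -1.7]
grip_width: 0.0334
gripper_force: 41.2
```

```bash
python3 go.py "0.4400 -0.2247 0.25 151.2"
```

```text
now [0.629  0.0172 0.2576] phi 176.7 z [ 0.006 -0.001 -1.   ] t 33.0 F [ 0.1 -1.  -1.7] w 0.0334 gf 41.2 q [ -9.  29.  58.   0.  93. -96.]
rz 25.5  shift [  4.91 -30.31   0.76] | per row at 3.5cm: n=9
```

Call:
jog_arm(
  plan="0 0 6.4 0 0 0 230;0 0 6.4 0 0 0 230;0 0 6.4 0 0 0 230;0 0 6.3 0 0 0 230;0 0 0 0.3 -1.5 0 230;0 0 0 0.5 -2.8 0.1 230;0 0 0 0.5 -3.1 0.1 230;0 0 0 0.5 -3.1 0.1 230;0 0 0 0.5 -3.1 0.1 230;0 0 0 0.5 -3.1 0.1 230",
)

```text
time_s: 33.88
position: [0.5217, -0.1161, 0.2473]
tool_rot: [[-0.876, 0.481, -0.003], [0.481, 0.876, 0.001], [0.004, -0.0, -1.0]]
ft_force: [0.5, -0.6, -0.7]
grip_width: 0.0334
gripper_force: 41.2
```

Call:
jog_arm(
  plan="0 0 0 0.5 -3.1 0.1 230;0 0 0 0.5 -3.1 0.1 230;0 0 0 0.5 -3.1 0 230;0 0 0 0.4 -2.5 0 230;0 0 0 0.2 -1.5 0 230;0 0 0 0 0 0 230;0 0 0 0 0 0 230",
)

```text
time_s: 34.47
position: [0.4403, -0.2219, 0.2461]
tool_rot: [[-0.876, 0.483, -0.002], [0.483, 0.876, 0.002], [0.003, 0.001, -1.0]]
ft_force: [0.0, -1.1, -1.0]
grip_width: 0.0335
gripper_force: 41.2
```

```bash
python3 go.py "0.4430 -0.2255 0.197 151.2"
```

```text
now [ 0.4403 -0.2219  0.2461] phi 151.1 z [-0.002  0.002 -1.   ] t 34.5 F [ 0.  -1.1 -1. ] w 0.0335 gf 41.2 q [ -41.   16.   81.    0.   83. -102.]
rz -0.1  shift [-0.41 -0.19  4.91] | per row at 3.5cm: n=2
```

Call:
jog_arm(
  plan="0 0 0 -0.4 -0.2 1 230;0 0 0 0 0 1.5 230;0 0 0 0 0 1.5 230;0 0 0 0 0 0.9 230;0 0 0 0 0 0 230;0 0 0 0 0 0 230",
)

```text
time_s: 34.97
position: [0.4438, -0.2252, 0.198]
tool_rot: [[-0.877, 0.481, -0.001], [0.481, 0.877, 0.001], [0.001, 0.0, -1.0]]
ft_force: [0.1, 0.0, -1.8]
grip_width: 0.0335
gripper_force: 41.2
```

```bash
python3 go.py "0.5086 -0.2616 0.197 151.2"; python3 chk.py h1
```

```text
now [ 0.4438 -0.2252  0.198 ] phi 151.3 z [-0.001  0.001 -1.   ] t 35.0 F [ 0.1  0.  -1.8] w 0.0335 gf 41.2 q [ -41.   18.   86.    0.   76. -102.]
rz 0.1  shift [-7.43 -0.07  0.1 ] | per row at 3.5cm: n=3
```

View pics/h1.png

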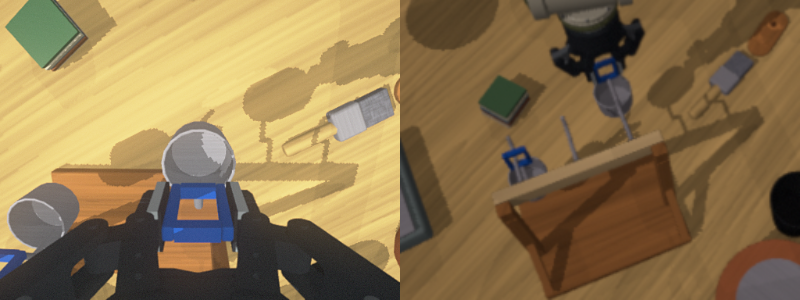

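The hook 1 tip, at (198,203), lines up with the centre of the window. I advance.

Call:
jog_arm(
  plan="0 0 0 -1 -0.1 0 230;0 0 0 -1.5 0 0 230;0 0 0 -1 0 0 230;0 0 0 -0.8 0 0 230;0 0 0 -0.8 0 0 230;0 0 0 0 0 0 230",
)

```text
time_s: 35.57
position: [0.4887, -0.2517, 0.1986]
tool_rot: [[-0.876, 0.482, 0.001], [0.482, 0.876, -0.001], [-0.001, -0.0, -1.0]]
ft_force: [0.0, 0.3, -2.2]
grip_width: 0.0332
gripper_force: 41.2
```

Call:
jog_arm(
  plan="0 0 0 -0.8 0 0 230;0 0 0 -0.8 0 0 230;0 0 0 -0.7 0 0 230;0 0 0 0 0 0 230;0 0 0 0 0 0 230",
)

```text
time_s: 35.98
position: [0.508, -0.2623, 0.1982]
tool_rot: [[-0.876, 0.482, -0.0], [0.482, 0.876, 0.0], [0.0, 0.0, -1.0]]
ft_force: [-0.4, -0.0, -1.8]
grip_width: 0.0333
gripper_force: 41.2
```

```bash
python3 go.py "0.5086 -0.2616 0.176 151.2"; python3 chk.py h1b
```

```text
now [ 0.508  -0.2623  0.1982] phi 151.2 z [-0.  0. -1.] t 36.0 F [-0.4 -0.  -1.8] w 0.0333 gf 41.2 q [ -39.   25.   74.    0.   81. -100.]
rz 0.0  shift [-0.02  0.09  2.22] | per row at 3.5cm: n=1
```

View pics/h1b.png

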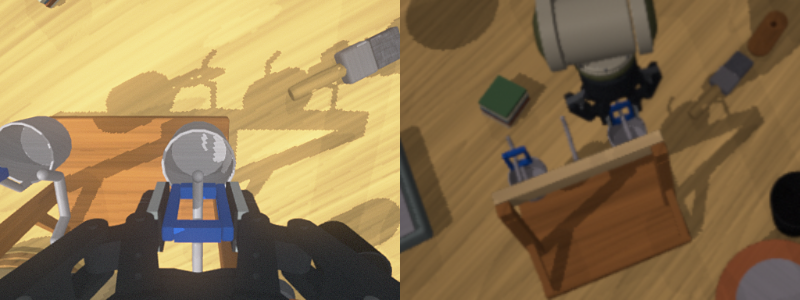

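The window is centred on the hook (u≈197), so I lower the bar into the throat.

Call:
jog_arm(
  plan="0 0 0 0 0 0.6 230;0 0 0 0 0 0.6 230;0 0 0 0 0 0.5 230;0 0 0 0 0 0.4 230;0 0 0 0 0 0 230;0 0 0 0 0 0 230",
)

```text
time_s: 36.58
position: [0.5077, -0.2622, 0.1771]
tool_rot: [[-0.876, 0.482, -0.001], [0.482, 0.876, 0.0], [0.001, 0.0, -1.0]]
ft_force: [0.6, -0.7, -1.2]
grip_width: 0.0332
gripper_force: 41.2
```

Call:
jog_arm(
  plan="0 0 0 0 0 0.1 230;0 0 0 0 0 0 230;0 0 0 0 0 0 230",
)

```text
time_s: 36.83
position: [0.5079, -0.2622, 0.1766]
tool_rot: [[-0.876, 0.482, 0.0], [0.482, 0.876, -0.0], [-0.0, -0.0, -1.0]]
ft_force: [0.3, 0.3, -1.2]
grip_width: 0.0334
gripper_force: 41.2
```

Call:
jog_arm(
  plan="0 0 0 0 0 0.1 230;0 0 0 0 0 0 230;0 0 0 0 0 0 230",
)

```text
time_s: 37.08
position: [0.5079, -0.2623, 0.1756]
tool_rot: [[-0.876, 0.482, 0.0], [0.482, 0.876, -0.0], [-0.001, -0.0, -1.0]]
ft_force: [0.5, 0.3, -0.7]
grip_width: 0.0336
gripper_force: 41.5
```

Call:
jog_arm(
  plan="0 0 0 0 0 0.1 230;0 0 0 0 0 0 230;0 0 0 0 0 0 230",
)

```text
time_s: 37.33
position: [0.508, -0.2624, 0.1754]
tool_rot: [[-0.876, 0.482, 0.001], [0.482, 0.876, -0.001], [-0.002, -0.0, -1.0]]
ft_force: [-1.4, 0.8, 5.3]
grip_width: 0.0333
gripper_force: 42.1
```

Contact (force is up by 6 N). I back off 0.5 mm, release and retreat.

Call:
jog_arm(
  plan="0 0 0 0 0 -0.05 230;0 0 0 0 0 0 190;0 0 0 0 0 0 160;0 0 0 0 0 0 130;0 0 0 0 0 0 100;0 0 0 0 0 0 80;0 0 0 0 0 0 80;0 0 0 0 0 -0.8 80;0 0 0 0 0 -1.5 80;0 0 0 0 0 -2 80",
)

```text
time_s: 38.17
position: [0.5074, -0.2619, 0.2178]
tool_rot: [[-0.876, 0.482, -0.002], [0.482, 0.876, 0.002], [0.003, 0.0, -1.0]]
ft_force: [1.0, -0.5, 0.3]
grip_width: 0.0589
gripper_force: 0.0
```

Call:
jog_arm(
  plan="0 0 0 0 0 -3 80;0 0 0 0 0 -3 80;0 0 0 0.5 0 -2.5 80;0 0 0 3 0 0 80;0 0 0 3 0 0 80;0 0 0 3 0 0 80;0 0 0 3 0 0 80;0 0 0 3 0 0 80;0 0 0 0 0 0 80;0 0 0 0 0 0 80",
)

```text
time_s: 39.0
position: [0.3714, -0.1871, 0.304]
tool_rot: [[-0.876, 0.482, 0.002], [0.482, 0.876, -0.001], [-0.002, -0.001, -1.0]]
ft_force: [0.4, -0.6, 0.9]
grip_width: 0.0582
gripper_force: 0.0
```

Call:
jog_arm(
  plan="0 0 0 0 0 0 80;0 0 0 0 0 0 80;0 0 0 0 0 0 80;0 0 0 0 0 0 80;0 0 0 0 0 0 80;0 0 0 0 0 0 80;0 0 0 0 0 0 80;0 0 0 0 0 0 80;0 0 0 0 0 0 80;0 0 0 0 0 0 80",
)

```text
time_s: 39.83
position: [0.372, -0.1876, 0.3029]
tool_rot: [[-0.876, 0.482, -0.0], [0.482, 0.876, -0.0], [-0.0, -0.0, -1.0]]
ft_force: [1.0, -0.1, -0.5]
grip_width: 0.0587
gripper_force: 0.0
```

```bash
python3 chk.py h1c; python3 lid.py; python3 go.py; python3 - <<'E'
from h import *
a=shot('scene'); shot('top','fin_top.png')
P=cloud(a,a['depth']>0)
for h in((.5086,-.2616),(.4315,-.4018)):
    s=P[(np.hypot(P[:,0]-h[0],P[:,1]-h[1])<.05)&(P[:,2]>.04)&(P[:,2]<.225)]; print(len(s),np.percentile(s[:,2],[1,99]).round(3))
    c=s[s[:,2]<.125]; print('cup mid',c.mean(0).round(3))
E
```

```text
-0.07 767 [0.1046 0.1094 0.1146]
-0.03 753 [0.1062 0.1109 0.1157]
0.03 743 [0.106  0.1107 0.1151]
0.07 719 [0.1046 0.1093 0.1144]
now [ 0.372  -0.1875  0.3029] phi 151.2 z [ 0. -0. -1.] t 40.0 F [-0.1  0.3  0.2] w 0.0584 gf 0.0 q [ -43.    5.   85.   -0.   90. -104.]
430 [0.083 0.224]
cup mid [ 0.5   -0.254  0.099]
470 [0.081 0.224]
cup mid [ 0.421 -0.393  0.1  ]
```

View pics/h1c.png

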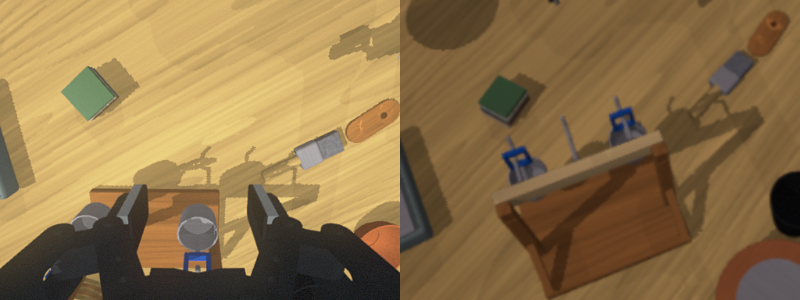

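View pics/fin_top.png

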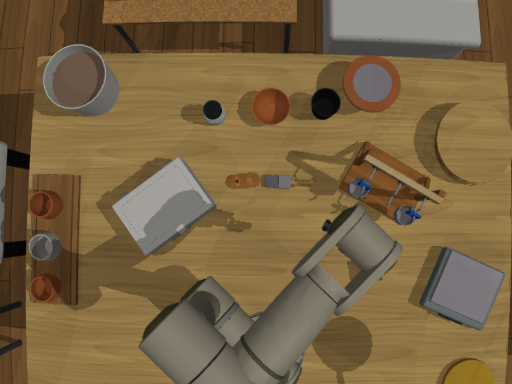

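The lid is flat shut at (163,205) and two dippers hang at (360,187) and (405,214). No third dipper is on the bench and the other things are where they were. I hand in.

```bash
python3 -c "from rig import job; print(job.close_job())"
```

```text
the job is handed in; nothing more can be done
None
```

The job is handed in: both glaze jars stand upright in the box with its lid shut, the two dippers present hang on hooks 1 and 3, and the other things are where they were (about 40 s of the 210 s used).

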